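# Set the optics rail: filter drawer home, tube section to the flagged hole

### The job

On the optics rail, push the open blue-fronted filter drawer fully home until it clicks into its detent. Then pull up the red lock plunger of the tube section, slide the section to the next hole, the one marked by the yellow flags, and let the pin drop fully into that hole. Finish while still holding the red knob, with the pin engaged; do not let go, and do not disturb the lens post, the white box or the screwdriver.

Things in the scene. Friction and masses are not known exactly. Their poses are not given: they have to be found in the camera images.
- rail: Fixed dark steel rail base on the table, 130 (x) x 440 (y) x 20 (z) mm, long side along its own y; its +x points away from the robot, z up. Origin at table height at mid length; the base spans x -80..+50 mm. It carries the index bar with holes and the tube section (right of its middle) and the white filter housing (left end).
- start_hole (a point): Middle hole of the five in the aluminium index bar, at the bar's top face (rail x -60, y -60, z 32 mm); axes as the rail's. The tube section starts pinned in it. Bar 24 mm wide, 12 mm thick; holes 11 mm long along rail y, 40 mm apart along rail y.
- filter_housing (a point): Middle of the top edge of the fixed white filter housing's face towards the robot (rail x -25, y +140, z 115 mm). The housing runs 80 mm from it to rail +x and 45 mm to each side; fins on top to z = 123 mm. The filter drawer slides in this face.
- filter_drawer (a joint): Opening of the filter drawer in m: 0 = fully home at its stop, 0.055 = widest open; it opens along rail -x. Slides with about 2 N; a spring ball resists from about 9 mm open with some 5 N more, is passed at 4.5 mm open, then snaps the drawer home and keeps it there.
- drawer_front (a point): Centre of the drawer's flat blue front face (46 mm wide along rail y, 50 mm tall, z 60..110 mm; plate 8 mm thick), moving with the drawer. The face looks to rail -x, towards the robot; push it along rail +x.
- carriage (a joint): Travel of the tube section along rail +y in m: 0 = start hole, +0.04 and -0.04 = its neighbours, ends at +-0.085. The section is a dark plate 70 mm along y, top at z = 46 mm, carrying a black tube (50 mm diameter, axis along y at rail x +15, z 88 mm) and, on the robot's side, the lock plunger. Friction 2 N; 1 mm of play either way at a hole; locked while the pin is in a hole.
- plunger (a joint): Lift of the lock plunger in m: 0 = pin fully in the hole (8 mm deep), 0.014 = upper stop. Lifted over 8 mm it frees the section. A spring pushes it down with 4 N at 0 and 7 N at 0.014. Between holes the pin rides on the bar, at 0.008, and drops by itself at a hole. The pin (9 mm, round tip) enters if the section is within 3 mm of the hole.
- knob (a point): Centre of the red plunger knob: upright cylinder, 26 mm diameter, 28 mm tall (z 74..102 mm with the pin in, so this point is 88 mm above the table), moving with plunger and section. At rail x = -60 mm. Beneath it a fixed brass bush, 20 mm diameter, to z = 70 mm. Hold it from above and pull straight up.
- yellow_flag: Fixed yellow marker of the target hole: a clip 20 x 20 x 46 mm tall in front of the hole (rail x = -93 mm, robot's side) and a thin yellow plate 6 x 20 x 62 mm tall behind the rail (rail x = +68 mm), both at the hole's rail y. Origin at the centre of the front clip's foot, axes as the rail's. It marks either the -y or the +y neighbour of the start hole.
- grey_flag: Fixed grey marker of the same shape and sizes at the opposite neighbouring hole: not the target.
- lens_post: Loose bystander: steel post with a round lens on top, foot 44 mm across, 92 mm tall, behind the rail; origin at the centre of the foot. Leave alone.
- white_box: Loose bystander: white carton 70 x 90 x 45 mm behind the rail; origin at the centre of its underside. Leave alone.
- driver: Loose bystander: green-handled screwdriver lying on the table on the robot's side of the rail, about 0.2 m long and up to 30 mm high; origin beneath its middle. Leave alone.
Not all that is in view belongs to the job. Of the things like the yellow_flag, leave any that is pink or purple; of the rest the larger one is meant.

How it is judged:
By the outcome, as a careful person would: the job done as asked, in the order asked, and still so for the second after the job is handed in, while the arm keeps its last pose, push and grip.
It also fails if it takes over 48 s, if anything falls off the work surface, if the arm or the gripper's body presses on something with over 40 N, if the wrist force passes 120 N, or if a joint passes its speed limit or range.

### The arm

A 6-joint arm with a two-finger parallel gripper is mounted at the origin on the work surface. World frame = base frame: x ahead of the robot, y to its left, z up, the work surface at z = 0. Lengths are in m, angles in degrees, forces in N, time in s.
With the tool pointing down it reaches from about 0.325 to 0.85 m from the base axis. Payload 15.5 kg.
Tool frame: the origin (TCP) lies midway between the tips of the shut fingers; the grasp point (between the pads) lies 19 mm behind it; y points along the fingers, x is the direction in which the jaws open and shut, and the axes are right-handed (so a half turn about y gives the same grasp; the last joint's range is limited). The gripper opens to 91 mm and grips with 3 to 60 N. Pads are 32 mm wide; open, the fingers measure 118 mm over their backs; the gripper's body (76 mm by 178 mm) begins 60 mm behind the grasp point.
Start: joints at [-73.826, 28.281, 77.091, -0, 74.628, -5.472], TCP at [0.231, -0.581, 0.214] pointing down, gripper open.
Joint ranges: [-166.48, 166.48], [-47.26, 123.95], [12.59, 153.08], [-70.14, 250.14], [6.76, 159.57], [-176.63, 176.63]. Speed limits (degrees/s): [108.29, 108.29, 147.25, 172.46, 172.46, 172.46].

### API

Orientations are given as a 3x3 rotation matrix whose columns are the frame's x, y, z axes.
In Python, from bench import ctrl gives the robot as it stands. The module is installed in compiled form; this text tells all that it offers. Calls block until the motion is done:
- ctrl.goto(position, orientation): joint-space move of the TCP to a pose.
- ctrl.move_l(position, vel=0.15, ori=None, contact_N=None): straight line of the TCP; ori=None keeps the orientation; vel is the mean speed in m/s. With contact_N (N) it stops when the force on the tool has changed by that much, and returns True; else False.
- ctrl.movej(angles): joint-space move.
- ctrl.command_gripper(opening): opening from 0.0 (shut) to 1.0 (fully open); the grip force is fixed at half the most; returns when the fingers have stopped.
- ctrl.sleep(seconds).
- ctrl.ik(position, orientation): joint angles nearest the present ones, or None.
- ctrl.read_camera(name): name is "side" or "top" or "wrist"; returns the picture (384x512x3 uint8, blue, green, red); there is no depth.
- ctrl.camera_params(name): a dict with "fx", "fy", "cx", "cy" (pixels), "pose" (4x4, takes a point from camera to world coordinates); the wrist camera has in their place "T_tool_cam" (4x4, takes a point from camera to tool coordinates, whose origin is the TCP and whose axes are the tool frame's). Camera axes: x right, y up, looking along -z (the intrinsics and any distortion apply to the point x, -y, -z); pixel columns grow to the right and rows downward; lengths in m; the calibration is good to about 2 mm. A picture is of the moment at which its call begins: read the wrist's pose just before it. camera_params takes no time and is no camera call.
A pose or a line that the arm cannot do raises ctrl.MotionError and nothing moves.
- ctrl.sign_off(): hands the job in, once; it reports no verdict.
Readings, each from a call of its own:
- ctrl.current_t(): time.
- ctrl.current_q(): joint angles.
- ctrl.current_dq(): joint speeds.
- ctrl.current_effort(): joint torques, N m.
- ctrl.current_tool_pos(): TCP position.
- ctrl.current_eef_rot(): TCP orientation.
- ctrl.current_contact_force(): force on the tool from outside, world axes, zero at the start.
- ctrl.current_wrist_torque(): the same for the moment, N m.
- ctrl.current_grip_width(): opening from 0.0 (shut) to 1.0 (fully open).
Only numpy, scipy, OpenCV 4.12 (cv2) and the standard library are available. Lean on these libraries where they do the work, as an engineer would, in place of code of your own. Each camera call takes 0.05 s, during which the arm holds its last target.

## Working session

There is one attempt and no reset: what is moved stays moved. The work goes in short steps, each a Python script; the robot and the scene stay as the last script left them, time stands still between calls to the robot, and variables do not carry over. Pictures are saved under pics/ and viewed, and the job is handed in when it is done.

```bash
mkdir -p pics; python3 - <<'E'
from bench import ctrl
import cv2
for n in ["side","top","wrist"]:
    im=ctrl.read_camera(n); cv2.imwrite(f"pics/{n}0.png",im)
    p=ctrl.camera_params(n); print(n,{k:(v.round(4).tolist() if hasattr(v,'round') and hasattr(v,'tolist') else v) for k,v in p.items()})
print(ctrl.current_t(),ctrl.current_eef_rot(),ctrl.current_tool_pos())
E
```

```text
side {'fx': 496.0159931699475, 'fy': 496.0159931699475, 'cx': 256.38547918988905, 'cy': 189.26586221237943, 'pose': [[-0.8029, 0.3503, -0.4824, -0.1234], [-0.5957, -0.5026, 0.6265, 0.7995], [-0.023, 0.7903, 0.6123, 0.8596], [0.0, 0.0, 0.0, 1.0]]}
top {'fx': 431.1608416020748, 'fy': 431.1608416020748, 'cx': 255.2678976863173, 'cy': 191.1187098768899, 'pose': [[0.0188, 0.9761, -0.2164, 0.2803], [-0.9998, 0.0173, -0.0088, -0.0079], [-0.0048, 0.2165, 0.9763, 1.149], [0.0, 0.0, 0.0, 1.0]]}
wrist {'fx': 296.7575643751928, 'fy': 296.7575643751928, 'cx': 258.9684209050716, 'cy': 193.288282610577, 'T_tool_cam': [[1.0, -0.0006, 0.0013, -0.0006], [0.0014, 0.2507, -0.9681, -0.1705], [0.0002, 0.9681, 0.2507, 0.0698], [0.0, 0.0, 0.0, 1.0]]}
0.15 [[ 3.68870091e-01 -2.66749459e-04  9.29480922e-01]
 [-9.29480465e-01  9.27229880e-04  3.68870175e-01]
 [-9.60238404e-04 -9.99999535e-01  9.40889585e-05]] [ 0.23047643 -0.58063759  0.21345739]
```

View pics/side0.png

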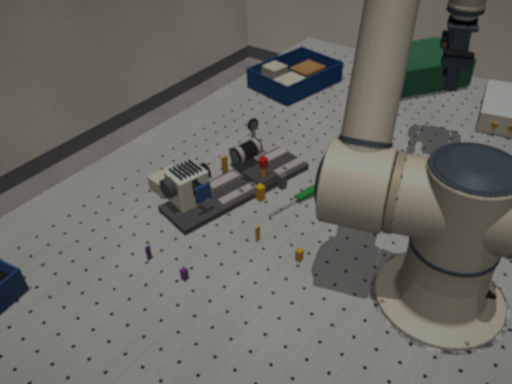

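View pics/top0.png

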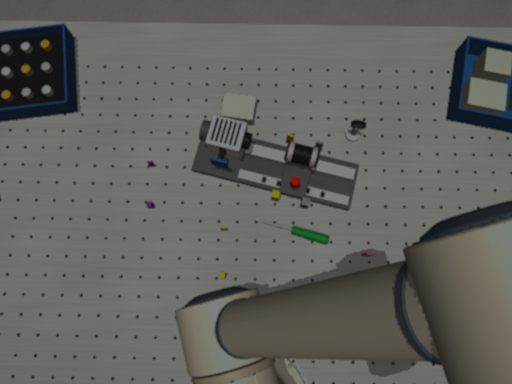

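View pics/wrist0.png

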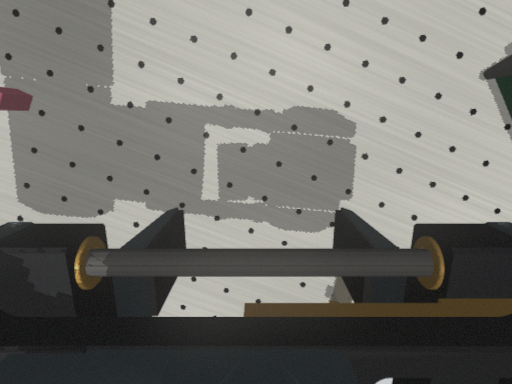

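```bash
python3 - <<'E'
import cv2
a=cv2.imread("pics/top0.png")[80:260,180:400]; cv2.imwrite("pics/top0c.png",cv2.resize(a,None,fx=3.6,fy=3.3,interpolation=cv2.INTER_CUBIC))
a=cv2.imread("pics/side0.png")[110:240,140:330]; cv2.imwrite("pics/side0c.png",cv2.resize(a,None,fx=4,fy=4,interpolation=cv2.INTER_CUBIC))
E
```

```text
(no output)
```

View pics/top0c.png

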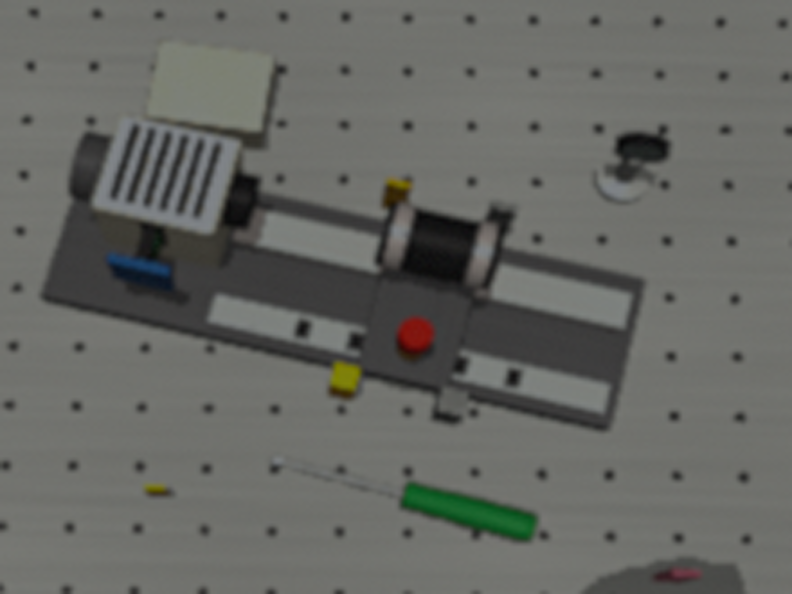

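View pics/side0c.png

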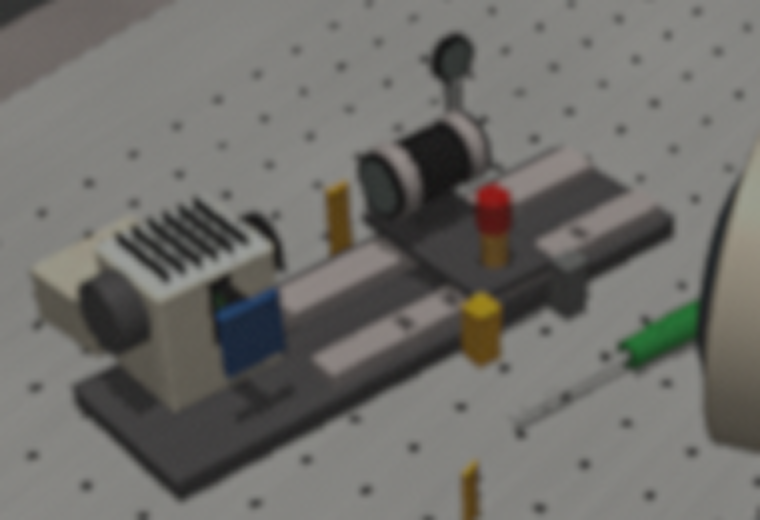

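```bash
cat > h.py <<'E'
import numpy as np, cv2
from scipy.optimize import least_squares
from bench import ctrl
def proj(P,p,T=None):
    T=np.array(p["pose"]) if T is None else T
    c=(np.linalg.inv(T)@np.append(P,1))[:3]
    return np.array([p["fx"]*c[0]/-c[2]+p["cx"], p["fy"]*-c[1]/-c[2]+p["cy"]])
def r2w(q,P):
    c,s=np.cos(q[2]),np.sin(q[2]); P=np.asarray(P,float)
    return np.array([q[0]+c*P[0]-s*P[1],q[1]+s*P[0]+c*P[1],P[2]])
E
cat > fit.py <<'E'
from h import *
t=lambda u,v:np.array([180+(u+.5)/3.6-.5,80+(v+.5)/3.3-.5])
s=lambda u,v:np.array([140+(u+.5)/4-.5,110+(v+.5)/4-.5])
obs=[("top",t(608,428),(-80,-220,10)),("top",t(643,281),(50,-220,20)),("top",t(416,334),(-60,-60,102)),
("top",t(303,329),(-60,20,32)),("top",t(356,341),(-60,-20,32)),("top",t(460,365),(-60,-100,32)),("top",t(513,377),(-60,-140,32)),
("top",t(346,376),(-93,-20,46)),("top",t(452,402),(-93,-100,46)),("top",t(43,297),(-80,220,10)),
("side",s(494,192),(-60,-60,102)),("side",s(404,322),(-60,20,32)),("side",s(452,298),(-60,-20,32)),("side",s(579,233),(-60,-140,32)),("side",s(181,490),(-80,220,10))]
cp={n:ctrl.camera_params(n) for n in("top","side")}
def f(q,names=("top","side")): return np.concatenate([proj(r2w(q,np.array(P)/1e3),cp[n])-o for n,o,P in obs if n in names])
for names in (("top",),("side",),("top","side")):
    r=least_squares(f,[0.6,0,-.2],args=(names,),loss="soft_l1"); print(names,r.x.round(4),np.degrees(r.x[2]).round(2),np.abs(r.fun).max().round(2))
q=r.x; print(f(q).reshape(-1,2).round(1).tolist()); np.save("q.npy",q)
print("knob",r2w(q,(-.06,-.06,.088)),"hous",r2w(q,(-.025,.14,.115)))
# drawer opening from blue front top edge corners / centre; x of front
for n,uv,y,z in [("top",t(108,255),.163,.110),("top",t(173,268),.117,.110),("side",s(220,322),.163,.110),("side",s(281,290),.117,.110)]:
    g=least_squares(lambda x:proj(r2w(q,(x[0],x[1],z)),cp[n])-uv,[-.06,y]); print(n,g.x.round(4))
E
python3 fit.py
```

```text
('top',) [ 0.6143 -0.0537 -0.2403] -13.77 1.16
('side',) [ 0.6145 -0.0547 -0.2378] -13.63 0.53
('top', 'side') [ 0.6143 -0.0539 -0.2399] -13.75 1.23
[[0.1, 1.1], [1.2, -0.6], [0.0, -0.5], [0.0, -0.1], [-0.1, -0.0], [0.2, 0.2], [0.2, 0.3], [-0.2, -0.0], [0.1, -0.3], [-0.4, 0.4], [-0.1, 0.2], [0.3, 0.0], [-0.3, 0.1], [0.2, -0.3], [-0.8, 0.7]]
knob [ 0.54172503 -0.09789736  0.088     ] hous [0.62324756 0.08805714 0.115     ]
top [-0.058   0.1625]
top [-0.0563  0.1158]
side [-0.065   0.1659]
side [-0.0631  0.1183]
```

```bash
cat >> h.py <<'E'
import os
if os.path.exists("q.npy"):
    q=np.load("q.npy"); a=q[2]
    rx=np.array([np.cos(a),np.sin(a),0]); ry=np.array([-np.sin(a),np.cos(a),0])
    R=np.column_stack([-ry,[0,0,-1],rx])
def w2r(P):
    d=np.array(P)-[q[0],q[1],0]; return np.array([d@rx,d@ry,P[2]])
def st(m=""): print(m,"t",round(ctrl.current_t(),2),"rail",w2r(ctrl.current_tool_pos()).round(4),"F",[round(float(ctrl.current_contact_force()@v),1) for v in (rx,ry,[0,0,1])],"w",round(ctrl.current_grip_width(),3))
E
python3 - <<'E'
from h import *
ctrl.command_gripper(0.0); st()
ctrl.goto(r2w(q,(-.13,.14,.20)),R); st()
ctrl.move_l(r2w(q,(-.13,.14,.075)),vel=.12); st()
im=ctrl.read_camera("top"); im2=ctrl.read_camera("wrist"); im3=ctrl.read_camera("side")
cv2.imwrite("pics/top1.png",cv2.resize(im[80:260,160:380],None,fx=3,fy=3));cv2.imwrite("pics/w1.png",im2)
cv2.imwrite("pics/side1.png",cv2.resize(im3[110:240,140:330],None,fx=4,fy=4,interpolation=cv2.INTER_CUBIC))
E
```

```text
t 1.52 rail [-0.2475 -0.6031  0.2139] F [0.5, 0.2, 0.1] w 0.003
 t 4.17 rail [-0.1296  0.1395  0.2   ] F [0.8, -0.4, 0.1] w 0.004
 t 5.37 rail [-0.1296  0.1401  0.0756] F [0.3, 0.5, -0.1] w 0.008
```

View pics/side1.png

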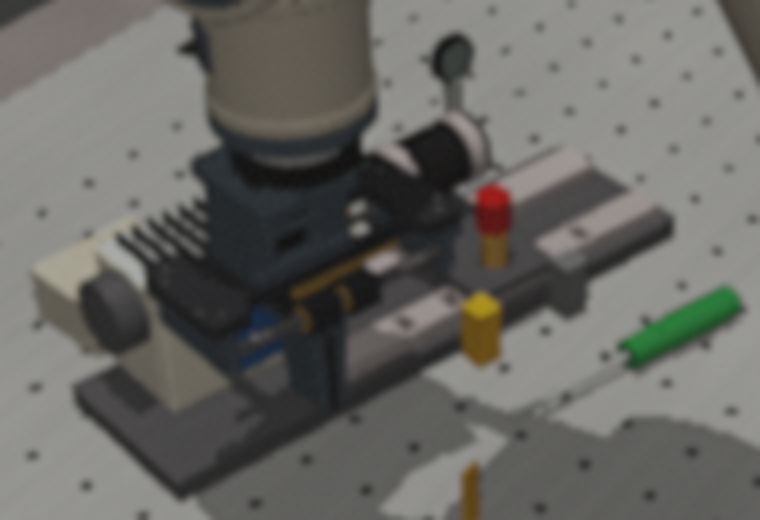

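View pics/w1.png

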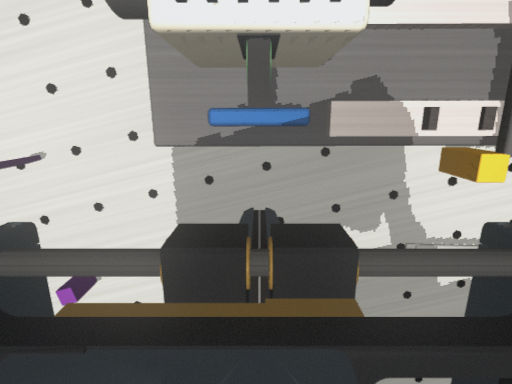

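```bash
python3 - <<'E'
from h import *
c=ctrl.move_l(r2w(q,(-.062,.14,.075)),vel=.04,contact_N=1.8); st(f"touch {c}")
c=ctrl.move_l(r2w(q,(-.03,.14,.075)),vel=.02,contact_N=14); st(f"push {c}")
im=ctrl.read_camera("wrist");cv2.imwrite("pics/w2.png",im)
E
```

```text
touch True t 6.76 rail [-0.075   0.1399  0.0746] F [-0.5, -0.6, 1.1] w 0.001
push True t 8.07 rail [-0.0514  0.1398  0.0741] F [0.9, 0.3, 0.1] w 0.005
```

View pics/w2.png

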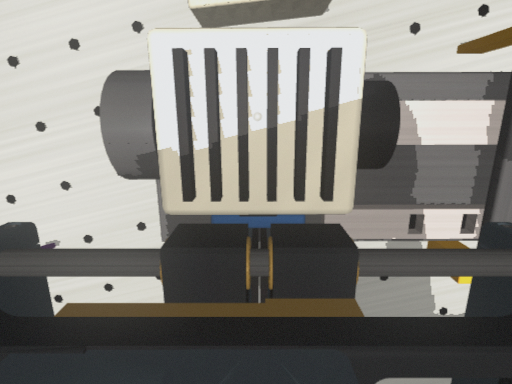

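```bash
python3 - <<'E'
from h import *
c=ctrl.move_l(r2w(q,(-.03,.14,.075)),vel=.015,contact_N=22); st(f"push {c}")
c=ctrl.move_l(r2w(q,(-.10,.14,.075)),vel=.08); st(f"back {c}")
im=ctrl.read_camera("wrist");cv2.imwrite("pics/w3.png",im)
E
```

```text
push True t 8.65 rail [-0.0517  0.1397  0.0735] F [-0.7, -0.3, -0.5] w 0.003
back False t 9.4 rail [-0.0995  0.1401  0.0751] F [0.6, 0.9, 0.5] w 0.003
```

View pics/w3.png

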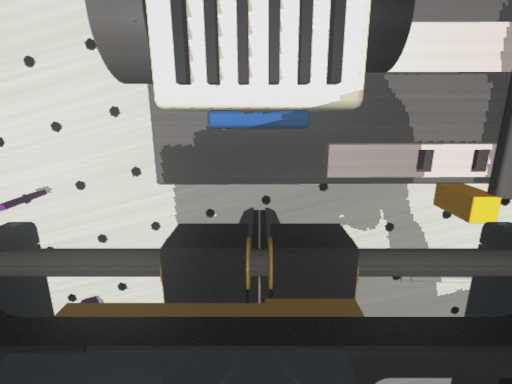

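```bash
python3 - <<'E'
from h import *
def px(uv,z,g):
    p=ctrl.camera_params("wrist");T=np.eye(4);T[:3,:3]=ctrl.current_eef_rot();T[:3,3]=ctrl.current_tool_pos()
    T=T@p["T_tool_cam"]
    return least_squares(lambda x:proj(r2w(q,(x[0],x[1],z)),p,T)-uv,g).x
for uv in ((258,128),(258,111)): print(px(uv,.110,[-.03,.14]).round(4))
ctrl.move_l(r2w(q,(-.10,.14,.18)),vel=.15)
ctrl.move_l(r2w(q,(-.06,-.06,.17)),vel=.2)
ctrl.command_gripper(.65); st()
p=ctrl.camera_params("wrist");T=np.eye(4);T[:3,:3]=ctrl.current_eef_rot();T[:3,3]=ctrl.current_tool_pos();np.save("Tw.npy",T@p["T_tool_cam"])
im=ctrl.read_camera("wrist");cv2.imwrite("pics/w4.png",im)
E
```

```text
[-0.0345  0.1408]
[-0.0272  0.1408]
 t 12.47 rail [-0.06 -0.06  0.17] F [0.0, 1.2, 0.6] w 0.653
```

View pics/w4.png

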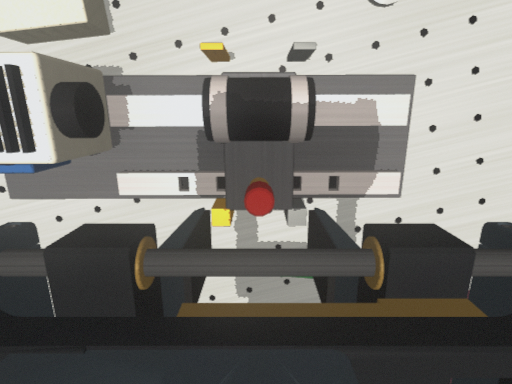

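```bash
python3 - <<'E'
from h import *
p=ctrl.camera_params("wrist");T=np.load("Tw.npy")
im=cv2.imread("pics/w4.png");cv2.imwrite("pics/w4c.png",cv2.resize(im[160:250,170:350],None,fx=4,fy=4,interpolation=cv2.INTER_CUBIC))
m=(im[:,:,2]>90)&(im[:,:,1]<60)&(im[:,:,0]<60);ys,xs=np.nonzero(m);print(xs.min(),xs.max(),ys.min(),ys.max(),xs.mean(),ys.mean())
for n,P in [("knobtop",(-.06,-.06,.102)),("top-near",(-.073,-.06,.102)),("top-far",(-.047,-.06,.102)),("L",(-.06,-.047,.102)),("hole-20",(-.06,-.02,.032)),("hole-100",(-.06,-.1,.032)),("yclip",(-.093,-.02,.046))]: print(n,proj(r2w(q,P),p,T).round(1))
E
```

```text
244 273 181 214 258.8470149253731 198.1007462686567
knobtop [259.2 201.2]
top-near [259.2 215.9]
top-far [259.2 186.1]
L [243.6 201.2]
hole-20 [221.5 182.3]
hole-100 [296.7 182.3]
yclip [220.9 216. ]
```

View pics/w4c.png

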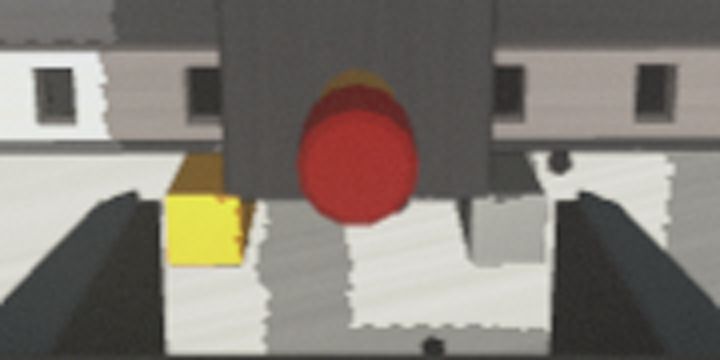

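```bash
python3 - <<'E'
from h import *
c=ctrl.move_l(r2w(q,(-.06,-.06,.073)),vel=.08,contact_N=8); st(f"down {c}")
ctrl.command_gripper(0.0); st("grip")
cv2.imwrite("pics/w5.png",ctrl.read_camera("wrist"))
p0=ctrl.current_tool_pos(); np.save("p0.npy",p0)
E
```

```text
down False t 13.88 rail [-0.0597 -0.06    0.0735] F [0.8, 0.5, 0.2] w 0.654
grip t 14.5 rail [-0.06   -0.0601  0.073 ] F [0.0, -0.5, 1.0] w 0.274
```

View pics/w5.png

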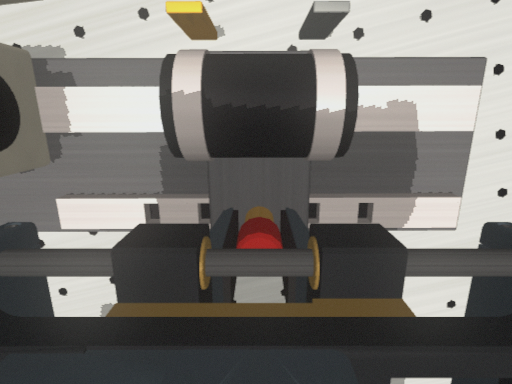

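Knob is held between the jaws (knob at ~259,235; width 0.274 ≈ 25 mm). Lift.

```bash
python3 - <<'E'
from h import *
p0=np.load("p0.npy")
c=ctrl.move_l(p0+[0,0,.0115],vel=.03,contact_N=30); st(f"lift {c}")
c=ctrl.move_l(p0+[0,0,.0115]+.012*ry,vel=.03,contact_N=12); st(f"slide {c}")
cv2.imwrite("pics/w6.png",ctrl.read_camera("wrist"))
E
```

```text
lift False t 15.08 rail [-0.06   -0.06    0.0846] F [2.2, 1.2, -6.8] w 0.271
slide False t 15.63 rail [-0.0601 -0.0476  0.0845] F [1.0, 2.1, -7.4] w 0.275
```

View pics/w6.png

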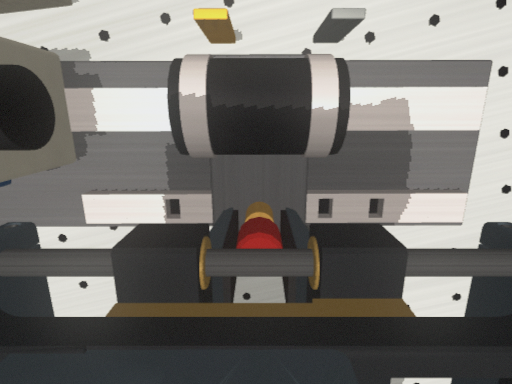

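```bash
python3 - <<'E'
from h import *
p0=np.load("p0.npy")
c=ctrl.move_l(p0+[0,0,.0115]+.040*ry,vel=.03,contact_N=15); st(f"slide {c}")
c=ctrl.move_l(p0+[0,0,.004]+.040*ry,vel=.02,contact_N=25); st(f"down {c}")
c=ctrl.move_l(p0+[0,0,.000]+.040*ry,vel=.015,contact_N=15); st(f"down {c}")
ctrl.sleep(.2); st()
cv2.imwrite("pics/w7.png",ctrl.read_camera("wrist"))
cv2.imwrite("pics/side7.png",cv2.resize(ctrl.read_camera("side")[110:240,140:330],None,fx=4,fy=4,interpolation=cv2.INTER_CUBIC))
cv2.imwrite("pics/top7.png",cv2.resize(ctrl.read_camera("top")[80:260,180:400],None,fx=3.3,fy=3.3,interpolation=cv2.INTER_CUBIC))
E
```

```text
slide False t 16.77 rail [-0.0601 -0.0199  0.0845] F [0.2, 1.9, -7.4] w 0.279
down False t 17.29 rail [-0.06   -0.0201  0.077 ] F [-0.8, 2.3, -4.9] w 0.276
down False t 17.71 rail [-0.06   -0.0201  0.0731] F [-2.6, 0.4, -1.0] w 0.274
 t 17.91 rail [-0.06   -0.0201  0.0731] F [-2.9, 1.5, 0.1] w 0.278
```

View pics/w7.png

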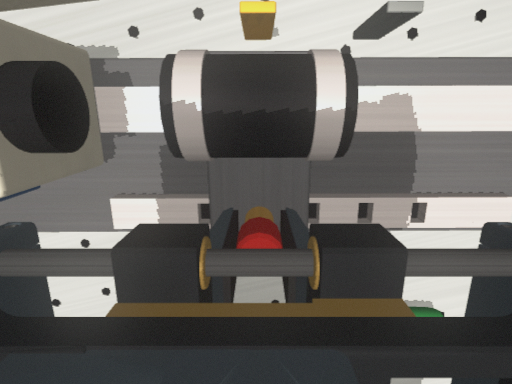

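View pics/side7.png

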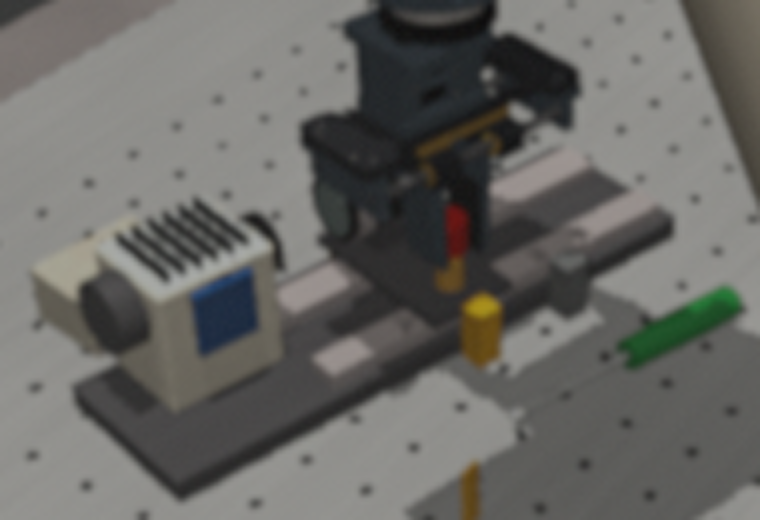

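View pics/top7.png

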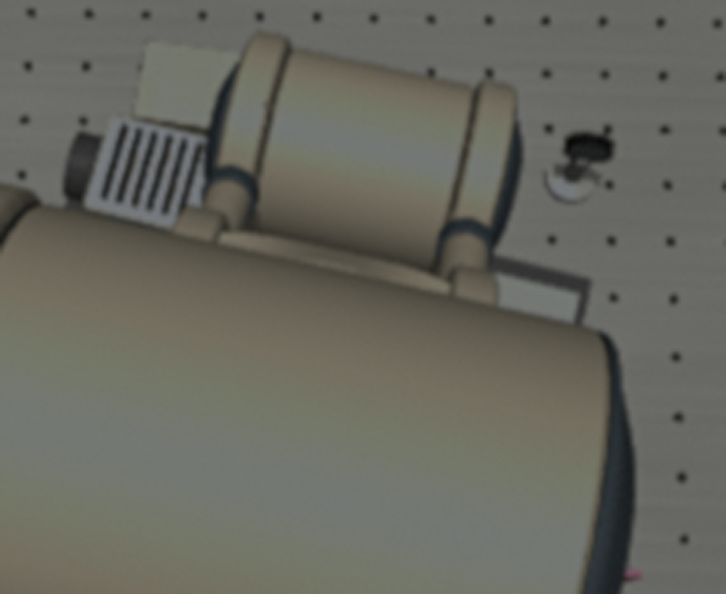

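```bash
python3 - <<'E'
from h import *
p0=np.load("p0.npy"); t=p0+.040*ry
for s in (1,-1):
    c=ctrl.move_l(t+s*.004*ry,vel=.01,contact_N=8); st(f"lock test {s} {c}")
    ctrl.move_l(t,vel=.01); st("mid")
c=ctrl.move_l(t-[0,0,.0008],vel=.01,contact_N=6); st(f"press {c}")
ctrl.sleep(.3); st()
cv2.imwrite("pics/w8.png",ctrl.read_camera("wrist"))
E
```

```text
lock test 1 True t 18.38 rail [-0.0601 -0.0183  0.073 ] F [-0.7, -4.0, 4.9] w 0.275
mid t 18.75 rail [-0.0601 -0.02    0.073 ] F [-3.4, 1.2, 2.5] w 0.271
lock test -1 True t 19.04 rail [-0.0601 -0.0211  0.073 ] F [-0.5, 3.6, 5.1] w 0.277
mid t 19.34 rail [-0.0601 -0.0202  0.073 ] F [-3.6, -0.6, 3.9] w 0.276
press False t 19.59 rail [-0.0601 -0.0201  0.0728] F [-6.9, -1.2, 15.5] w 0.282
 t 19.89 rail [-0.0601 -0.0201  0.0728] F [-5.7, -1.3, 16.0] w 0.276
```

View pics/w8.png

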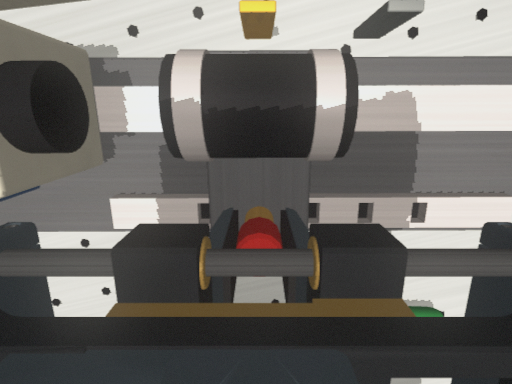

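```bash
python3 - <<'E'
from h import *
p0=np.load("p0.npy"); t=p0+.040*ry
ctrl.move_l(t-[0,0,.0002],vel=.01); ctrl.sleep(.2); st()
ctrl.sign_off()
E
```

```text
t 20.39 rail [-0.0601 -0.0201  0.0729] F [-5.2, -1.6, 8.2] w 0.276
the job is handed in; nothing more can be done
```

I pushed the filter drawer fully home. Then I pulled up the red plunger, slid the tube section 40 mm to the yellow-flag hole (the +y neighbour) and lowered the pin into it. I handed the job in at 20.4 s, still holding the red knob.

- **Drawer:** it came to the same hard stop twice, with the force limit first at 14 N and then at 22 N. Afterwards the pictures show it flush with the housing.
- **Pin depth:** the knob came back to its starting height, and a light press met a hard bottom.
- **Lock:** pushing the section either way, it stopped within 1–2 mm, so it is locked at the hole. I took no separate picture of the pin itself.
- **Grip:** the jaws still hold the knob about 25 mm apart, with about 8 N of light downward preload.
- **Bystanders:** I saw no change in the screwdriver, white box or lens post. The arm partly hid the white box in the last top view, so that check is incomplete.

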